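# Unlock the candle tray of a display riser

## Task

On the wooden display riser, pull the brass captive screw up by its round knob, against its spring, until its thread meets the bush, and turn it anticlockwise until it stops so that it stays up. Then pull the tray beneath it out to its stop by the brass post and let go. Work gently: never pull so hard that the bush is dragged from its seat, do not lift, tip or shove the riser, and leave the other goods where they stand.

Things in the scene. Friction and masses are not known exactly. Their poses are not given: they have to be found in the camera images.
- riser: Loose wooden display riser, a box 180 (x) x 200 (y) x 100 high, about 2.9 kg with its tray, held on the table only by its weight: pulling the knob up with more than some 25 N tips it. Origin: centre of its underside; front (tray side) is -x, z up. The captive screw stands upright over the origin, in a brass flange 46 across on the riser's top, flange top 104 above the table
- riser_front (a point): Middle of the riser's upper front edge, 90 in front of the origin, 100 high
- riser_back (a point): Middle of the riser's upper back edge, 90 behind the origin, 100 high
- knob_top (a point): Centre of the top of the captive screw's brass knob: fluted, round, upright, 28 in diameter, 30 tall. Screw down: its underside is 2 above the flange, its top 136 above the table. A dark line on its top points to the riser's front at turn 0. The point rises and turns with the knob
- lift (a joint): Screw's height above rest (m). At 0 its pin locks the tray; clear above 6 mm. A spring pulls it down: about 7 N at 0 (weight included), plus 0.12 N per mm. It rises freely until its thread meets the bush and the pull turns stiff: that height, 8 to 21 mm, differs each time and must be felt. Below it the knob turns at most 0.25 rad and, let go, springs back down
- turn (a joint): Turn of the screw (rad), grows anticlockwise seen from above, 0 to 2.3 (a stop). Engaged, it climbs 2.6 mm per rad (6 mm in all) with under 1 mm of play up and down; once turned past about 0.5 rad it stays where it is let go (friction about 0.05 N m)
- tray (a joint): Travel of the tray out of the riser (m), 0 = closed, 0.06 = its stop; it slides to the riser's -x with about 1.5 N of friction, and does not slide while the screw's pin is down
- post_top (a point): Top centre of the tray's pull, an upright brass post 18 in diameter standing 55 tall on a small ledge; closed, it stands 138 in front of the riser's origin, its top 77 and its foot 22 above the table. The point moves with the tray
- tree: Small white ceramic tree, 38 across and 58 tall, loose on a back corner of the riser's top. Origin: centre of its underside
- votive: Small glass cup, 52 across and 55 tall, loose on the table before one front corner of the riser. Origin: centre of its underside
- giftbox: Black gift box 60 x 60 x 90 tall, loose on the table before the other front corner of the riser. Origin: centre of its underside
- candle: Pillar candle 60 across, 100 tall, loose at the side. Origin: centre of its underside
- bigtree: White ceramic tree 70 across, 130 tall, loose at the side. Origin: centre of its underside
- insert (a joint): How far the press-fitted threaded bush, hidden inside the riser under the flange, has been dragged up out of its seat (m). It starts at 0 and must stay there: a pull of about 8 N beyond what the spring takes (some 15 N on the knob in all) starts to drag it. It says nothing about the height of the thread

How it is judged:
By the outcome, as a careful person would: the job done as asked, in the order asked, and still so for the second after the job is handed in, with the robot touching nothing.
It also fails if it takes over 72 s, if anything falls off the work surface, if the arm or the gripper's body presses on something with over 40 N, if the wrist force passes 120 N, or if a joint passes its speed limit or range.

## Robot

A 6-joint arm with a two-finger parallel gripper is mounted at the origin on the work surface. World frame = base frame: x ahead of the robot, y to its left, z up, the work surface at z = 0. Lengths are in mm, angles in degrees, forces in N, time in s.
With the tool pointing down it reaches from about 350 to 850 mm from the base axis. Payload 8.1 kg.
Tool frame: the origin (TCP) lies midway between the tips of the shut fingers; the grasp point (between the pads) lies 19 mm behind it; z points along the fingers, y is the line along which they close (so a half turn about z gives the same grasp; the last joint's range is limited). The gripper opens to 85 mm and grips with 20 to 120 N. Pads are 22 mm wide; open, the fingers measure 114 mm over their backs; the gripper's body (76 mm by 85 mm) begins 54 mm behind the grasp point. The pads swing forward as they close: fully open they stand 13 mm farther back than shut.
Start: joints at [62.2, 7.471, 85.268, -0, 87.261, -4.893], TCP at [233.52, 552.697, 231.292] pointing down, gripper open.
Joint ranges: [-169.43, 169.43], [-51.17, 129.36], [1.28, 143.12], [-76.62, 256.62], [0, 156.53], [-152.29, 152.29]. Speed limits (degrees/s): [136.94, 136.94, 159.86, 180, 180, 180].

## Interface

Orientations are given as [roll, pitch, yaw] about the fixed x, y, z axes, in that order (R = Rz(yaw) Ry(pitch) Rx(roll)).
In Python, from bench import r gives the robot as it stands. The module is installed in compiled form; this text tells all that it offers.
- The arm moves only by the tool jog_arm, never from a script. Its argument "rows" is a list of rows, each a list of 2 entries, a list of its own where there are three numbers: the shift along the tool's x, y, z in mm, then the turn, a rotation vector about the tool's x, y, z in rad. A call has 1 to 10 rows; each row is the pose to reach, as a shift and turn from the pose commanded when the call began, along the tool's axes at that moment; what a row does not reach only later rows make up. A row lasts 1/10 s, in which the tool goes at most 50 mm and 8.59 degrees, less where a joint would pass 70% of its speed; a pose out of reach is approached as far as the arm can. A call with a gripper value outside its range is refused whole. "grip" is the finger opening in mm, from 0 to 85.4, set as the call begins (left out, the last holds). The fingers move at their own pace and stop on an object; "force" is the grip in N (left out, the last holds). Time passes only in rows, so rows that repeat a pose let the fingers close. It gives the time, the measured TCP pose, the force, the opening and the grip force at its end, in the units of the state.
- r.sense(): the state, without advancing time (a new reading comes with each control period).
- r.snapshot(name): name is "scene" or "top" or "wrist"; returns (picture, depth): 384x512x3 uint8, blue, green, red; 384x512 float32, mm along the optical axis (not along the pixel's ray), 0 where there is no reading.
- r.camera_params(name): a dict with "fx", "fy", "cx", "cy" (pixels), "pose" (4x4, takes a point from camera to world coordinates); the wrist camera has in their place "tool_from_camera" (4x4, takes a point from camera to tool coordinates, whose origin is the TCP and whose axes are the flange's). Camera axes: x right, y down, z forward; pixel columns grow to the right and rows downward; lengths in mm; the calibration is good to about 2 mm. A picture is of the moment at which its call begins: read the wrist's pose just before it. camera_params takes no time and is no camera call.
- r.hand_in(): hands the job in; it is judged then, once.
The state is a dict: "time": time; "joint_pos": joint angles; "qd": joint speeds; "joint_efforts": joint torques, N m; "tool_pos": TCP position; "tcp_rot": TCP orientation; "ft_force": force on the tool from outside, world axes, zero at the start; "wrist_torque": the same for the moment, N m; "finger_gap": finger opening in mm; "grip_force": force on a finger pad.
Only numpy, scipy, OpenCV 4.12 (cv2) and the standard library are available. Lean on these libraries where they do the work, as an engineer would, in place of code of your own. Each camera call takes 0.05 s, during which the arm holds its last target. There are 200 camera calls.

## Working session

There is one attempt and no reset: what is moved stays moved. The work goes in short steps, Python scripts to look and compute and a tool call to move; the robot and the scene stay as the last step left them, time stands still between calls to the robot, and variables do not carry over. Pictures are saved under pics/ and viewed, at most 10 in all, crops included, and the job is handed in when it is done.

Besides the shell and the picture viewer there is one more tool, called after "Request:" as name(argument=value, ...), one argument or row to a line, values as JSON. jog_arm: Moves the arm, as the interface text tells. Its arguments: {"type":"object","properties":{"rows":{"type":"array"},"grip":{"type":"number"},"force":{"type":"number"}},"required":["rows"]}

```bash
mkdir -p pics; python3 - <<'E'
from bench import r
import cv2,numpy as np
s=r.sense();print(s)
for n in("scene","top"):
    im,d=r.snapshot(n);cv2.imwrite(f"pics/{n}0.png",im);np.save(f"{n}0.npy",d)
    p=r.camera_params(n);print(n,p)
E
```

```text
{'time': 0.0, 'joint_pos': array([ 6.21988383e+01,  7.51438243e+00,  8.53292974e+01, -1.90587391e-03,
        8.72618439e+01, -4.89433418e+00]), 'qd': array([-7.19752595e-02, -1.43954542e-02, -4.76627206e-02, -6.37282895e-05,
       -7.28292301e-03, -1.47149817e-03]), 'joint_efforts': array([-3.33688340e-04, -5.69387734e+01, -5.00555134e+01, -1.74591892e-04,
        1.45450851e-02,  1.95545323e-05]), 'tool_pos': array([233.28531977, 552.19318655, 230.25182666]), 'tcp_rot': array([-1.79894699e+02, -7.10652919e-03,  1.57093259e+02]), 'ft_force': array([0.93988311, 0.22254117, 0.18524942]), 'wrist_torque': array([-0.00151098,  0.0604476 ,  0.05181259]), 'grip_force': 0.0, 'finger_gap': 85.0826755825526}
scene {'fx': 349.90293572293194, 'fy': 349.90293572293194, 'cx': 263.28134755253177, 'cy': 195.1689065930806, 'pose': array([[ 4.15752882e-01,  5.23029206e-01, -7.44036283e-01,
         1.23823637e+03],
       [ 9.09451241e-01, -2.32856491e-01,  3.44494261e-01,
        -3.03705188e+02],
       [ 6.92688185e-03, -8.19889202e-01, -5.72480318e-01,
         5.91744881e+02],
       [ 0.00000000e+00,  0.00000000e+00,  0.00000000e+00,
         1.00000000e+00]])}
top {'fx': 421.464915955566, 'fy': 421.464915955566, 'cx': 260.46356942743466, 'cy': 201.13239933888366, 'pose': array([[-2.80598091e-02, -9.92403552e-01,  1.19782459e-01,
         5.06604182e+02],
       [-9.99553677e-01,  2.90850813e-02,  6.81946810e-03,
        -1.39467911e+01],
       [-1.02515469e-02, -1.19537644e-01, -9.92776741e-01,
         1.09691341e+03],
       [ 0.00000000e+00,  0.00000000e+00,  0.00000000e+00,
         1.00000000e+00]])}
```

View pics/top0.png

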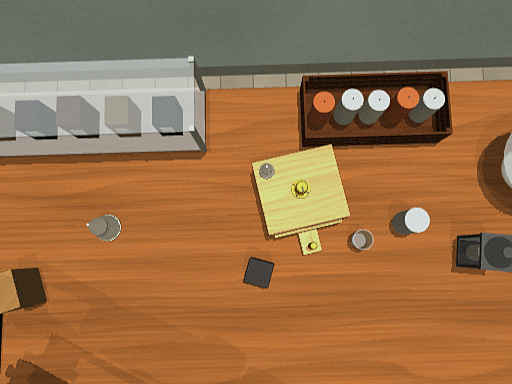

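View pics/scene0.png

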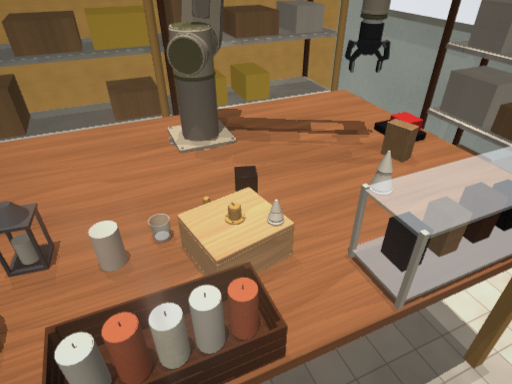

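The top view shows the riser with its knob near (301,188), the post near (312,246), the small tree at (267,170), the votive at (362,240) and the gift box at (259,272). The scene view agrees with this layout.

```bash
cat > h.py <<'E'
import cv2,numpy as np
from bench import r
def ray(n,u,v,z,T=None):
    p=r.camera_params(n);T=p["pose"] if T is None else T
    d=T[:3,:3]@np.array([(u-p["cx"])/p["fx"],(v-p["cy"])/p["fy"],1]);o=T[:3,3]
    return o+d*(z-o[2])/d[2]
E
python3 - <<'E'
from h import *
im=cv2.imread("pics/top0.png");d=np.load("top0.npy");hsv=cv2.cvtColor(im,cv2.COLOR_BGR2HSV)
for n,(u,v) in dict(wood=(320,210),brass=(302,187),post=(312,245),table=(400,300)).items(): print(n,hsv[v,u],d[v,u])
p=r.camera_params("top");T=p["pose"]
V,U=np.mgrid[:384,:512]
P=np.stack([(U-p["cx"])/p["fx"]*d,(V-p["cy"])/p["fy"]*d,d],-1)@T[:3,:3].T+T[:3,3]
np.save("P.npy",P)
roi=(U>230)&(U<360)&(V>130)&(V<262)
top=roi&(abs(P[...,2]-100)<8)
c=cv2.findContours(top.astype(np.uint8),0,1)[0];c=max(c,key=cv2.contourArea)
b=cv2.boxPoints(cv2.minAreaRect(c));print(b)
for q in b: print(ray("top",*q,100).round(1))
rr=cv2.minAreaRect(np.array([ray("top",*q[0],100)[:2] for q in c],np.float32));print("riser",rr)
m=roi&(P[...,2]>122)&(abs(U-301)<14)&(abs(V-188)<14);print("knob",P[m].mean(0),m.sum(),P[m][:,2].max(),ray("top",U[m].mean(),V[m].mean(),136))
m=(P[...,2]>60)&(abs(U-312)<9)&(abs(V-246)<9);print("post",P[m].mean(0),m.sum(),ray("top",U[m].mean(),V[m].mean(),77))
for n,u,v in(("tree",267,170),("vot",362,240),("gift",259,272)):
  m=(abs(U-u)<18)&(abs(V-v)<18)&(P[...,2]>(112 if n=="tree" else 30));m&=(U<286)|(n=="vot");print(n,P[m].min(0),P[m].max(0))
z=cv2.resize(im[130:290,230:390],None,fx=3.7,fy=3.7,interpolation=2);cv2.imwrite("pics/z.png",z)
E
```

```text
wood [ 26 113 213] 999.40857
brass [122  78 108] 968.63947
post [ 32 151 229] 1011.80365
table [ 14 181 156] 1070.3342
[[250.97049 162.87662]
 [332.58603 143.35986]
 [349.95395 215.98929]
 [268.3384  235.50604]]
[720.4  13.2 100. ]
[ 762.4 -185.4  100. ]
[ 585.3 -217.9  100. ]
[544.7 -23.4 100. ]
riser ((652.9029541015625, -102.70906066894531), (179.5105438232422, 199.41110229492188), 11.752864837646484)
knob [ 648.98084449 -100.25343486  156.87531129] 129 1096.9134069892368 [ 652.30423285 -102.48999601  136.        ]
post [ 518.13550583 -130.31355779   76.05259792] 45 [ 518.12168699 -130.20861709   77.        ]
tree [506.6041823  -39.04300211 112.60812389] [ 712.48947502   -7.97223676 1096.91340699]
vot [ 506.58148792 -280.80023874   30.02646513] [ 553.67464158  -13.94679114 1096.91340699]
gift [422.16685885 -32.4615831   35.77315755] [ 506.6041823    39.44114802 1096.91340699]
```

View pics/z.png

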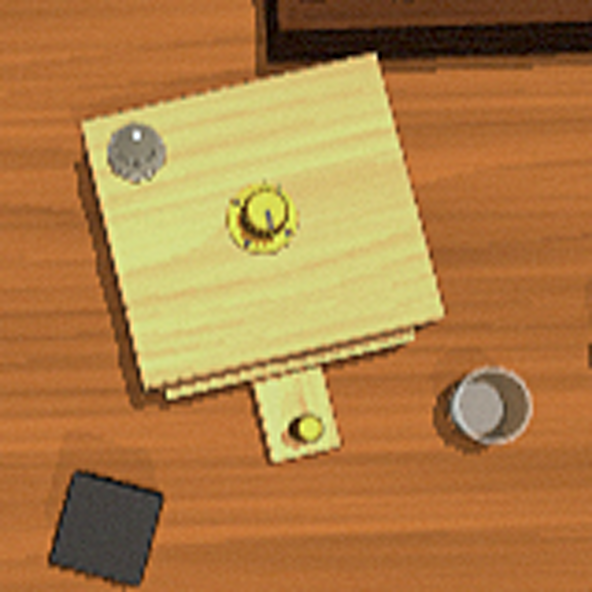

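The crop shows the knob top at about (266,212) in the crop, its index line pointing to the front. The riser is centred at about (652.7, -102.6) with yaw 11.75°, and the post is at (518, -130.5). I'm moving the gripper above the knob now.

Request:
jog_arm(
  rows=[
    [[-320, -220, 0], [0, 0, 0]],
    [[-320, -220, 0], [0, 0, 0]],
    [[-320, -220, 0], [0, 0, 0]],
    [[-320, -220, 0], [0, 0, 0]],
    [[-320, -220, 0], [0, 0, 0]],
    [[-320, -220, 0], [0, 0, 0]],
    [[-320, -220, 0], [0, 0, 0]],
    [[-320, -220, 0], [0, 0, 0]],
    [[-320, -220, 0], [0, 0, 0]],
  ],
  grip=50,
)

```text
time: 1.0
tool_pos: [444.5, 221.5, 230.9]
tcp_rot: [-179.9, 0.0, 156.8]
ft_force: [-0.7, 0.2, 0.1]
finger_gap: 50.1
grip_force: 0.0
```

Request:
jog_arm(
  rows=[
    [[-321, -220, 0], [0, 0, 2.4]],
    [[-321, -220, 0], [0, 0, 2.4]],
    [[-321, -220, 0], [0, 0, 2.4]],
    [[-321, -220, 0], [0, 0, 2.4]],
    [[-321, -220, 0], [0, 0, 2.4]],
    [[-321, -220, 0], [0, 0, 2.4]],
    [[-321, -220, 0], [0, 0, 2.4]],
    [[-321, -220, 0], [0, 0, 2.4]],
    [[-321, -220, 0], [0, 0, 2.4]],
    [[-321, -220, 0], [0, 0, 2.4]],
  ],
)

```text
time: 2.0
tool_pos: [652.8, -102.7, 229.7]
tcp_rot: [-179.9, -0.0, 70.7]
ft_force: [0.2, 0.1, -0.8]
finger_gap: 50.2
grip_force: 0.0
```

Request:
jog_arm(
  rows=[
    [[0, 0, 40], [0, 0, 0.88]],
    [[0, 0, 40], [0, 0, 0.88]],
    [[0, 0, 40], [0, 0, 0.88]],
    [[0, 0, 40], [0, 0, 0.88]],
    [[0, 0, 40], [0, 0, 0.88]],
    [[0, 0, 40], [0, 0, 0.88]],
    [[0, 0, 40], [0, 0, 0.88]],
    [[0, 0, 40], [0, 0, 0.88]],
  ],
  force=25,
)

```text
time: 2.8
tool_pos: [652.6, -101.4, 190.8]
tcp_rot: [-180.0, 0.0, 21.0]
ft_force: [0.4, -0.3, 0.7]
finger_gap: 50.3
grip_force: 0.0
```

```bash
cat >> h.py <<'E'
from scipy.spatial.transform import Rotation as Ro
def tool():
    s=r.sense();T=np.eye(4);T[:3,:3]=Ro.from_euler("xyz",s["tcp_rot"],degrees=True).as_matrix();T[:3,3]=s["tool_pos"];return T,s
E
python3 - <<'E'
from h import *
T,s=tool();print(s["tool_pos"],s["tcp_rot"],s["ft_force"],s["wrist_torque"],s["joint_pos"])
im,d=r.snapshot("wrist");cv2.imwrite("pics/w1.png",im)
p=r.camera_params("wrist");C=T@p["tool_from_camera"];print(C.round(2))
V,U=np.mgrid[:384,:512]
P=np.stack([(U-p["cx"])/p["fx"]*d,(V-p["cy"])/p["fy"]*d,d],-1)@C[:3,:3].T+C[:3,3]
m=(d>0)&(abs(P[...,2]-136)<6)&(np.hypot(P[...,0]-652.7,P[...,1]+102.6)<22)
c=max(cv2.findContours(m.astype(np.uint8),0,1)[0],key=cv2.contourArea);(u,v),rad=cv2.minEnclosingCircle(c)
print("knob px",u,v,rad,ray("wrist",u,v,136,C),np.median(P[m],0))
E
```

```text
[ 652.58539402 -101.38972949  190.84340339] [-1.79967372e+02  3.14996088e-02  2.09857195e+01] [ 0.41839474 -0.26749633  0.74994439] [0.0179926  0.00545764 0.01209423] [-1.32827693e+01  1.79263000e+01  7.74980780e+01  9.26807289e-03
  8.46200253e+01  5.57306476e+01]
[[ 3.6000e-01 -9.0000e-01 -2.4000e-01  7.1392e+02]
 [-9.3000e-01 -3.4000e-01 -9.0000e-02 -7.8830e+01]
 [ 0.0000e+00  2.6000e-01 -9.7000e-01  3.3316e+02]
 [ 0.0000e+00  0.0000e+00  0.0000e+00  1.0000e+00]]
knob px 261.2272644042969 202.52272033691406 18.780109405517578 [ 654.36069085 -102.90390705  136.        ] [ 654.01559955 -102.98183602  135.50006502]
```

View pics/w1.png

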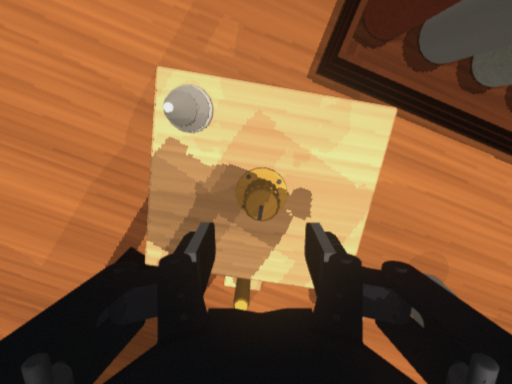

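The wrist view shows the knob top centred at (261,203), which puts it at about (654, -103), within 2 mm of the top view. The fingers have room around it. I'm descending with a small correction.

Request:
jog_arm(
  rows=[
    [[0, 1.5, 20], [0, 0, 0]],
    [[0, 1.5, 40], [0, 0, 0]],
    [[0, 1.5, 55], [0, 0, 0]],
    [[0, 1.5, 70], [0, 0, 0]],
    [[0, 1.5, 78], [0, 0, 0]],
    [[0, 1.5, 82], [0, 0, 0]],
    [[0, 1.5, 82], [0, 0, 0]],
    [[0, 1.5, 82], [0, 0, 0]],
  ],
)

```text
time: 3.65
tool_pos: [653.8, -103.6, 110.2]
tcp_rot: [180.0, -0.1, 20.7]
ft_force: [0.8, -1.1, 0.2]
finger_gap: 49.8
grip_force: 0.0
```

Request:
jog_arm(
  rows=[
    [[0, 0, 0], [0, 0, 0]],
    [[0, 0, 0], [0, 0, 0]],
    [[0, 0, 0], [0, 0, 0]],
    [[0, 0, 0], [0, 0, 0]],
    [[0, 0, 0], [0, 0, 0]],
    [[0, 0, 0], [0, 0, 0]],
  ],
  grip=32,
  force=20,
)

```text
time: 4.25
tool_pos: [653.2, -103.5, 109.3]
tcp_rot: [-180.0, 0.0, 20.7]
ft_force: [0.4, 0.5, 0.3]
finger_gap: 32.1
grip_force: 0.0
```

Request:
jog_arm(
  rows=[
    [[0, 0, 0], [0, 0, 0]],
    [[0, 0, 0], [0, 0, 0]],
    [[0, 0, 0], [0, 0, 0]],
    [[0, 0, 0], [0, 0, 0]],
    [[0, 0, 0], [0, 0, 0]],
  ],
  grip=20,
  force=25,
)

```text
time: 4.75
tool_pos: [653.2, -103.1, 109.5]
tcp_rot: [-180.0, -0.0, 20.7]
ft_force: [-2.2, 4.7, 4.3]
finger_gap: 27.1
grip_force: 26.4
```

```bash
python3 -c "
from h import *
s=tool()[1]
for k in ('time','tool_pos','tcp_rot','ft_force','wrist_torque','finger_gap','grip_force'):print(k,s[k])"
```

```text
time 4.75
tool_pos [ 653.22554774 -103.14991787  109.46060227]
tcp_rot [-1.79975714e+02 -6.13891021e-03  2.07408799e+01]
ft_force [-2.23995899  4.72154257  4.31543694]
wrist_torque [0.79554698 0.54124407 0.05513031]
finger_gap 27.139704089714744
grip_force 26.42381020521043
```

Request:
jog_arm(
  rows=[
    [[0, -0.4, -0.5], [0, 0, 0]],
    [[0, -0.4, -1], [0, 0, 0]],
    [[0, -0.4, -1.5], [0, 0, 0]],
    [[0, -0.4, -2], [0, 0, 0]],
    [[0, -0.4, -2.5], [0, 0, 0]],
    [[0, -0.4, -3], [0, 0, 0]],
    [[0, -0.4, -3], [0, 0, 0]],
    [[0, -0.4, -3], [0, 0, 0]],
  ],
)

```text
time: 5.55
tool_pos: [652.8, -103.0, 112.0]
tcp_rot: [-180.0, 0.0, 20.7]
ft_force: [0.1, 3.5, -8.1]
finger_gap: 27.0
grip_force: 25.3
```

Request:
jog_arm(
  rows=[
    [[0, 0, -0.5], [0, 0, 0]],
    [[0, 0, -1], [0, 0, 0]],
    [[0, 0, -1.5], [0, 0, 0]],
    [[0, 0, -2], [0, 0, 0]],
    [[0, 0, -2], [0, 0, 0]],
    [[0, 0, -2], [0, 0, 0]],
  ],
)

```text
time: 6.15
tool_pos: [653.0, -103.1, 114.3]
tcp_rot: [-180.0, 0.0, 20.7]
ft_force: [-1.4, 3.7, -6.9]
finger_gap: 27.0
grip_force: 25.4
```

Request:
jog_arm(
  rows=[
    [[0, -0.3, -0.5], [0, 0, 0]],
    [[0, -0.3, -1], [0, 0, 0]],
    [[0, -0.3, -1.5], [0, 0, 0]],
    [[0, -0.3, -2], [0, 0, 0]],
    [[0, -0.3, -2], [0, 0, 0]],
    [[0, -0.3, -2], [0, 0, 0]],
  ],
)

```text
time: 6.75
tool_pos: [653.0, -102.9, 116.4]
tcp_rot: [180.0, 0.0, 20.7]
ft_force: [-0.8, 3.0, -7.3]
finger_gap: 27.1
grip_force: 25.3
```

Request:
jog_arm(
  rows=[
    [[0, 0, -0.5], [0, 0, 0]],
    [[0, 0, -1], [0, 0, 0]],
    [[0, 0, -1], [0, 0, 0]],
    [[0, 0, -1], [0, 0, 0]],
  ],
)

```text
time: 7.15
tool_pos: [653.0, -102.9, 117.4]
tcp_rot: [180.0, -0.0, 20.7]
ft_force: [-0.7, 1.6, -7.4]
finger_gap: 27.0
grip_force: 25.3
```

Request:
jog_arm(
  rows=[
    [[0, 0, -0.15], [0, 0, 0]],
    [[0, 0, -0.3], [0, 0, 0]],
    [[0, 0, -0.3], [0, 0, 0]],
    [[0, 0, -0.3], [0, 0, 0]],
  ],
)

```text
time: 7.55
tool_pos: [653.0, -102.9, 117.6]
tcp_rot: [180.0, 0.0, 20.7]
ft_force: [-0.4, 1.8, -7.3]
finger_gap: 27.0
grip_force: 25.3
```

Request:
jog_arm(
  rows=[
    [[0, 0, -0.15], [0, 0, 0]],
    [[0, 0, -0.3], [0, 0, 0]],
    [[0, 0, -0.3], [0, 0, 0]],
    [[0, 0, -0.3], [0, 0, 0]],
  ],
)

```text
time: 7.95
tool_pos: [653.0, -102.9, 117.9]
tcp_rot: [180.0, 0.0, 20.7]
ft_force: [-0.6, 1.3, -7.1]
finger_gap: 27.2
grip_force: 25.3
```

Request:
jog_arm(
  rows=[
    [[0, 0, -0.15], [0, 0, 0]],
    [[0, 0, -0.35], [0, 0, 0]],
    [[0, 0, -0.35], [0, 0, 0]],
    [[0, 0, -0.35], [0, 0, 0]],
  ],
)

```text
time: 8.35
tool_pos: [653.0, -102.9, 118.3]
tcp_rot: [180.0, -0.0, 20.7]
ft_force: [-0.0, 1.2, -8.2]
finger_gap: 27.0
grip_force: 25.3
```

Request:
jog_arm(
  rows=[
    [[0, 0, -0.15], [0, 0, 0]],
    [[0, 0, -0.3], [0, 0, 0]],
    [[0, 0, -0.3], [0, 0, 0]],
    [[0, 0, -0.3], [0, 0, 0]],
  ],
)

```text
time: 8.75
tool_pos: [653.0, -102.9, 118.6]
tcp_rot: [180.0, -0.0, 20.7]
ft_force: [-0.7, 1.1, -7.8]
finger_gap: 26.6
grip_force: 25.3
```

Request:
jog_arm(
  rows=[
    [[0, 0, -0.15], [0, 0, 0]],
    [[0, 0, -0.35], [0, 0, 0]],
    [[0, 0, -0.35], [0, 0, 0]],
    [[0, 0, -0.35], [0, 0, 0]],
  ],
)

```text
time: 9.15
tool_pos: [653.0, -102.8, 118.9]
tcp_rot: [180.0, 0.0, 20.7]
ft_force: [-0.2, 1.5, -7.7]
finger_gap: 26.8
grip_force: 25.3
```

Request:
jog_arm(
  rows=[
    [[0, 0, -0.15], [0, 0, 0]],
    [[0, 0, -0.35], [0, 0, 0]],
    [[0, 0, -0.35], [0, 0, 0]],
    [[0, 0, -0.35], [0, 0, 0]],
  ],
)

```text
time: 9.55
tool_pos: [653.0, -102.9, 119.3]
tcp_rot: [180.0, 0.0, 20.7]
ft_force: [0.1, 2.2, -9.0]
finger_gap: 26.6
grip_force: 25.2
```

Request:
jog_arm(
  rows=[
    [[0, 0, 0], [0, 0, 0]],
    [[0, 0, -0.1], [0, 0, 0]],
    [[0, 0, -0.1], [0, 0, 0]],
  ],
)

```text
time: 9.85
tool_pos: [653.0, -102.8, 119.3]
tcp_rot: [180.0, -0.0, 20.7]
ft_force: [-0.6, 1.4, -8.1]
finger_gap: 26.8
grip_force: 25.2
```

Request:
jog_arm(
  rows=[
    [[0, 0, -0.15], [0, 0, 0]],
    [[0, 0, -0.3], [0, 0, 0]],
    [[0, 0, -0.3], [0, 0, 0]],
    [[0, 0, -0.3], [0, 0, 0]],
  ],
)

```text
time: 10.25
tool_pos: [653.0, -102.9, 119.7]
tcp_rot: [-180.0, 0.0, 20.7]
ft_force: [-0.4, 1.0, -8.8]
finger_gap: 26.6
grip_force: 25.2
```

Request:
jog_arm(
  rows=[
    [[0, 0, -0.15], [0, 0, 0]],
    [[0, 0, -0.3], [0, 0, 0]],
    [[0, 0, -0.3], [0, 0, 0]],
    [[0, 0, -0.3], [0, 0, 0]],
  ],
)

```text
time: 10.65
tool_pos: [653.0, -102.8, 120.0]
tcp_rot: [-180.0, -0.0, 20.7]
ft_force: [-0.7, 1.5, -8.3]
finger_gap: 27.0
grip_force: 25.2
```

Request:
jog_arm(
  rows=[
    [[0, 0, -0.15], [0, 0, 0]],
    [[0, 0, -0.35], [0, 0, 0]],
    [[0, 0, -0.35], [0, 0, 0]],
    [[0, 0, -0.35], [0, 0, 0]],
  ],
)

```text
time: 11.05
tool_pos: [653.0, -102.9, 120.3]
tcp_rot: [180.0, -0.0, 20.7]
ft_force: [-0.8, 1.7, -8.0]
finger_gap: 26.9
grip_force: 25.2
```

Request:
jog_arm(
  rows=[
    [[0, 0, -0.15], [0, 0, 0]],
    [[0, 0, -0.35], [0, 0, 0]],
    [[0, 0, -0.35], [0, 0, 0]],
    [[0, 0, -0.35], [0, 0, 0]],
  ],
)

```text
time: 11.45
tool_pos: [653.0, -102.9, 120.7]
tcp_rot: [180.0, -0.0, 20.7]
ft_force: [-1.5, 1.5, -7.8]
finger_gap: 27.1
grip_force: 25.2
```

Request:
jog_arm(
  rows=[
    [[0, 0, -0.15], [0, 0, 0]],
    [[0, 0, -0.35], [0, 0, 0]],
    [[0, 0, -0.35], [0, 0, 0]],
    [[0, 0, -0.35], [0, 0, 0]],
  ],
)

```text
time: 11.85
tool_pos: [653.0, -102.8, 121.0]
tcp_rot: [180.0, -0.0, 20.7]
ft_force: [-0.4, 0.8, -8.1]
finger_gap: 27.1
grip_force: 25.2
```

Request:
jog_arm(
  rows=[
    [[0, 0, -0.15], [0, 0, 0]],
    [[0, 0, -0.35], [0, 0, 0]],
    [[0, 0, -0.35], [0, 0, 0]],
    [[0, 0, -0.35], [0, 0, 0]],
  ],
)

```text
time: 12.25
tool_pos: [653.0, -102.9, 121.4]
tcp_rot: [-180.0, -0.0, 20.7]
ft_force: [-0.9, 2.1, -7.5]
finger_gap: 27.1
grip_force: 25.2
```

Request:
jog_arm(
  rows=[
    [[0, 0, -0.15], [0, 0, 0]],
    [[0, 0, -0.35], [0, 0, 0]],
    [[0, 0, -0.35], [0, 0, 0]],
    [[0, 0, -0.35], [0, 0, 0]],
  ],
)

```text
time: 12.65
tool_pos: [653.0, -102.9, 121.7]
tcp_rot: [180.0, -0.0, 20.7]
ft_force: [-0.6, 1.2, -7.9]
finger_gap: 26.8
grip_force: 25.2
```

Request:
jog_arm(
  rows=[
    [[0, 0, -0.15], [0, 0, 0]],
    [[0, 0, -0.35], [0, 0, 0]],
    [[0, 0, -0.35], [0, 0, 0]],
    [[0, 0, -0.35], [0, 0, 0]],
  ],
)

```text
time: 13.05
tool_pos: [653.0, -102.8, 122.1]
tcp_rot: [-180.0, -0.0, 20.7]
ft_force: [-0.6, 0.6, -7.7]
finger_gap: 26.9
grip_force: 25.2
```

Request:
jog_arm(
  rows=[
    [[0, 0, -0.15], [0, 0, 0]],
    [[0, 0, -0.35], [0, 0, 0]],
    [[0, 0, -0.35], [0, 0, 0]],
    [[0, 0, -0.35], [0, 0, 0]],
  ],
)

```text
time: 13.45
tool_pos: [653.0, -102.9, 122.4]
tcp_rot: [-180.0, -0.0, 20.7]
ft_force: [-1.0, 1.7, -8.0]
finger_gap: 26.7
grip_force: 25.2
```

Request:
jog_arm(
  rows=[
    [[0, 0, -0.15], [0, 0, 0]],
    [[0, 0, -0.35], [0, 0, 0]],
    [[0, 0, -0.35], [0, 0, 0]],
    [[0, 0, -0.35], [0, 0, 0]],
  ],
)

```text
time: 13.85
tool_pos: [653.0, -102.9, 122.8]
tcp_rot: [180.0, -0.0, 20.7]
ft_force: [0.4, 1.6, -8.9]
finger_gap: 26.9
grip_force: 25.2
```

Request:
jog_arm(
  rows=[
    [[0, 0, -0.15], [0, 0, 0]],
    [[0, 0, -0.3], [0, 0, 0]],
    [[0, 0, -0.3], [0, 0, 0]],
    [[0, 0, -0.3], [0, 0, 0]],
  ],
)

```text
time: 14.25
tool_pos: [653.0, -102.9, 123.0]
tcp_rot: [-180.0, 0.0, 20.7]
ft_force: [-0.3, 2.1, -8.8]
finger_gap: 27.1
grip_force: 25.2
```

Request:
jog_arm(
  rows=[
    [[0, 0, -0.15], [0, 0, 0]],
    [[0, 0, -0.35], [0, 0, 0]],
    [[0, 0, -0.35], [0, 0, 0]],
    [[0, 0, -0.35], [0, 0, 0]],
  ],
)

```text
time: 14.65
tool_pos: [653.0, -102.8, 123.4]
tcp_rot: [-180.0, 0.0, 20.7]
ft_force: [-0.6, 1.4, -8.4]
finger_gap: 27.0
grip_force: 25.2
```

Request:
jog_arm(
  rows=[
    [[0, 0, -0.15], [0, 0, 0]],
    [[0, 0, -0.35], [0, 0, 0]],
    [[0, 0, -0.35], [0, 0, 0]],
    [[0, 0, -0.35], [0, 0, 0]],
  ],
)

```text
time: 15.05
tool_pos: [653.0, -102.8, 123.8]
tcp_rot: [180.0, 0.0, 20.7]
ft_force: [-0.6, 0.8, -8.0]
finger_gap: 26.9
grip_force: 25.2
```

Request:
jog_arm(
  rows=[
    [[0, 0, -0.15], [0, 0, 0]],
    [[0, 0, -0.35], [0, 0, 0]],
    [[0, 0, -0.35], [0, 0, 0]],
    [[0, 0, -0.35], [0, 0, 0]],
  ],
)

```text
time: 15.45
tool_pos: [653.0, -102.8, 124.1]
tcp_rot: [180.0, 0.0, 20.7]
ft_force: [-0.4, 1.8, -7.5]
finger_gap: 27.0
grip_force: 25.2
```

Request:
jog_arm(
  rows=[
    [[0, 0, -0.15], [0, 0, 0]],
    [[0, 0, -0.35], [0, 0, 0]],
    [[0, 0, -0.35], [0, 0, 0]],
    [[0, 0, -0.35], [0, 0, 0]],
  ],
)

```text
time: 15.85
tool_pos: [653.0, -102.9, 124.4]
tcp_rot: [-180.0, 0.0, 20.7]
ft_force: [-0.2, 0.8, -8.1]
finger_gap: 26.6
grip_force: 25.2
```

Request:
jog_arm(
  rows=[
    [[0, 0, -0.15], [0, 0, 0]],
    [[0, 0, -0.35], [0, 0, 0]],
    [[0, 0, -0.35], [0, 0, 0]],
    [[0, 0, -0.35], [0, 0, 0]],
  ],
)

```text
time: 16.25
tool_pos: [653.0, -102.9, 124.8]
tcp_rot: [180.0, 0.0, 20.7]
ft_force: [-0.8, 0.9, -8.4]
finger_gap: 27.5
grip_force: 25.2
```

Request:
jog_arm(
  rows=[
    [[0, 0, -0.15], [0, 0, 0]],
    [[0, 0, -0.35], [0, 0, 0]],
    [[0, 0, -0.35], [0, 0, 0]],
    [[0, 0, -0.35], [0, 0, 0]],
  ],
)

```text
time: 16.65
tool_pos: [653.0, -102.8, 125.2]
tcp_rot: [180.0, -0.0, 20.7]
ft_force: [-0.0, 1.2, -8.7]
finger_gap: 26.9
grip_force: 25.2
```

```bash
python3 -c "
from h import *
im,d=r.snapshot('scene');cv2.imwrite('pics/s2.png',cv2.resize(im[130:280,160:310],None,fx=4,fy=4,interpolation=2))"
```

```text
(no output)
```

View pics/s2.png

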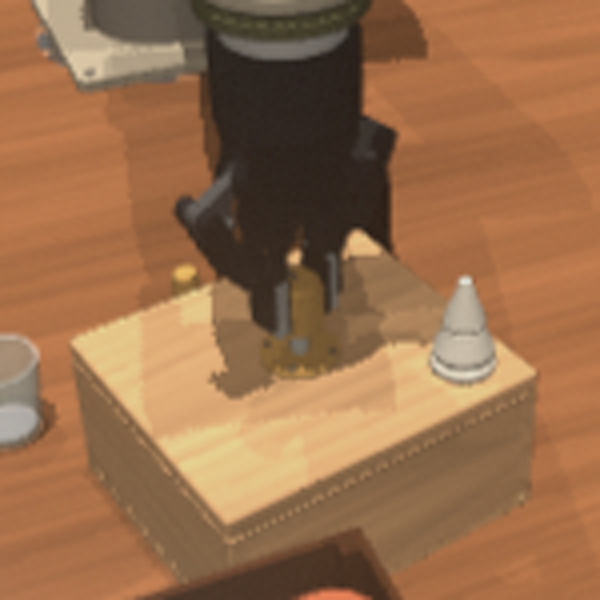

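The knob is held between the pads at about (305,295). The bare grey screw shank shows at (299,346) above the flange, so the knob is rising with the gripper and not slipping. I'll keep lifting.

Request:
jog_arm(
  rows=[
    [[0, 0, -0.15], [0, 0, 0]],
    [[0, 0, -0.35], [0, 0, 0]],
    [[0, 0, -0.35], [0, 0, 0]],
    [[0, 0, -0.35], [0, 0, 0]],
  ],
)

```text
time: 17.1
tool_pos: [653.0, -102.8, 125.5]
tcp_rot: [-180.0, -0.0, 20.7]
ft_force: [0.4, 0.7, -8.9]
finger_gap: 27.2
grip_force: 25.2
```

Request:
jog_arm(
  rows=[
    [[0, 0, -0.15], [0, 0, 0]],
    [[0, 0, -0.35], [0, 0, 0]],
    [[0, 0, -0.35], [0, 0, 0]],
    [[0, 0, -0.35], [0, 0, 0]],
  ],
)

```text
time: 17.5
tool_pos: [653.0, -102.9, 125.9]
tcp_rot: [180.0, -0.0, 20.7]
ft_force: [-0.3, 1.6, -9.2]
finger_gap: 26.9
grip_force: 25.2
```

Request:
jog_arm(
  rows=[
    [[0, 0, -0.15], [0, 0, 0]],
    [[0, 0, -0.35], [0, 0, 0]],
    [[0, 0, -0.35], [0, 0, 0]],
    [[0, 0, -0.35], [0, 0, 0]],
  ],
)

```text
time: 17.9
tool_pos: [653.0, -102.8, 126.2]
tcp_rot: [180.0, -0.0, 20.7]
ft_force: [-0.8, 1.8, -8.1]
finger_gap: 26.9
grip_force: 25.2
```

Request:
jog_arm(
  rows=[
    [[0, 0, -0.15], [0, 0, 0]],
    [[0, 0, -0.35], [0, 0, 0]],
    [[0, 0, -0.35], [0, 0, 0]],
    [[0, 0, -0.35], [0, 0, 0]],
  ],
)

```text
time: 18.3
tool_pos: [653.0, -102.9, 126.6]
tcp_rot: [180.0, 0.0, 20.7]
ft_force: [-1.0, 1.2, -9.1]
finger_gap: 26.8
grip_force: 25.2
```

Request:
jog_arm(
  rows=[
    [[0, 0, -0.15], [0, 0, 0]],
    [[0, 0, -0.35], [0, 0, 0]],
    [[0, 0, -0.35], [0, 0, 0]],
    [[0, 0, -0.35], [0, 0, 0]],
  ],
)

```text
time: 18.7
tool_pos: [653.0, -102.9, 126.9]
tcp_rot: [-180.0, -0.0, 20.7]
ft_force: [-0.3, 0.4, -9.1]
finger_gap: 26.8
grip_force: 25.2
```

Request:
jog_arm(
  rows=[
    [[0, 0, -0.15], [0, 0, 0]],
    [[0, 0, -0.35], [0, 0, 0]],
    [[0, 0, -0.35], [0, 0, 0]],
    [[0, 0, -0.35], [0, 0, 0]],
  ],
)

```text
time: 19.1
tool_pos: [653.0, -102.9, 127.3]
tcp_rot: [180.0, -0.0, 20.7]
ft_force: [-0.0, 1.1, -9.7]
finger_gap: 26.7
grip_force: 25.2
```

Request:
jog_arm(
  rows=[
    [[0, 0, -0.15], [0, 0, 0]],
    [[0, 0, -0.3], [0, 0, 0]],
    [[0, 0, -0.3], [0, 0, 0]],
    [[0, 0, -0.3], [0, 0, 0]],
  ],
)

```text
time: 19.5
tool_pos: [652.9, -102.8, 127.3]
tcp_rot: [-180.0, 0.0, 20.7]
ft_force: [0.5, -0.2, -10.6]
finger_gap: 26.9
grip_force: 25.3
```

Request:
jog_arm(
  rows=[
    [[0, 0, -0.15], [0, 0, 0]],
    [[0, 0, -0.15], [0, 0, 0]],
    [[0, 0, -0.15], [0, 0, 0]],
    [[0, 0, -0.15], [0, 0, 0]],
  ],
)

```text
time: 19.9
tool_pos: [652.9, -102.8, 127.5]
tcp_rot: [-180.0, 0.0, 20.7]
ft_force: [0.5, 0.5, -12.9]
finger_gap: 26.8
grip_force: 25.4
```

The thread has met: force rose to 12.9 N with the height stalled, about 3.7 N over the spring. I'm now turning anticlockwise and climbing with it.

Request:
jog_arm(
  rows=[
    [[0, 0, 0], [0, 0, -0.05]],
    [[0, 0, -0.1], [0, 0, -0.12]],
    [[0, 0, -0.25], [0, 0, -0.2]],
    [[0, 0, -0.5], [0, 0, -0.3]],
    [[0, 0, -0.5], [0, 0, -0.3]],
    [[0, 0, -0.5], [0, 0, -0.3]],
  ],
)

```text
time: 20.5
tool_pos: [652.9, -102.7, 128.1]
tcp_rot: [-180.0, 0.0, 37.8]
ft_force: [0.6, 1.3, -13.0]
finger_gap: 27.0
grip_force: 25.5
```

```bash
cat > st.py <<'E'
from h import *
s=r.sense()
for k in ('time','tool_pos','tcp_rot','ft_force','wrist_torque','finger_gap','grip_force'):print(k,np.round(s[k],3))
E
python3 st.py
```

```text
time 20.5
tool_pos [ 652.894 -102.725  128.062]
tcp_rot [-1.79983e+02  7.00000e-03  3.77620e+01]
ft_force [  0.628   1.273 -13.017]
wrist_torque [ 0.079 -0.178  0.039]
finger_gap 27.038
grip_force 25.527
```

Request:
jog_arm(
  rows=[
    [[0, 0, 0], [0, 0, -0.05]],
    [[0, 0, -0.1], [0, 0, -0.12]],
    [[0, 0, -0.25], [0, 0, -0.2]],
    [[0, 0, -0.5], [0, 0, -0.3]],
    [[0, 0, -0.5], [0, 0, -0.3]],
    [[0, 0, -0.5], [0, 0, -0.3]],
  ],
)

```text
time: 21.1
tool_pos: [653.0, -102.8, 128.8]
tcp_rot: [-180.0, -0.0, 54.9]
ft_force: [-0.5, 1.8, -11.9]
finger_gap: 27.1
grip_force: 25.7
```

```bash
python3 st.py
```

```text
time 21.1
tool_pos [ 652.975 -102.752  128.759]
tcp_rot [-1.79994e+02 -4.00000e-03  5.48730e+01]
ft_force [ -0.535   1.811 -11.912]
wrist_torque [ 0.187 -0.058  0.061]
finger_gap 27.134
grip_force 25.655
```

Request:
jog_arm(
  rows=[
    [[0, 0, -0.1], [0, 0, -0.08]],
    [[0, 0, -0.3], [0, 0, -0.16]],
    [[0, 0, -0.5], [0, 0, -0.24]],
    [[0, 0, -0.7], [0, 0, -0.32]],
    [[0, 0, -0.9], [0, 0, -0.4]],
    [[0, 0, -1.15], [0, 0, -0.5]],
    [[0, 0, -1.4], [0, 0, -0.6]],
    [[0, 0, -1.4], [0, 0, -0.6]],
  ],
)

```text
time: 21.9
tool_pos: [653.0, -102.8, 130.3]
tcp_rot: [180.0, -0.0, 89.4]
ft_force: [-0.6, 2.1, -10.1]
finger_gap: 27.1
grip_force: 25.7
```

```bash
python3 st.py
```

```text
time 21.9
tool_pos [ 652.994 -102.752  130.265]
tcp_rot [ 1.79997e+02 -8.00000e-03  8.94050e+01]
ft_force [ -0.638   2.129 -10.128]
wrist_torque [0.33  0.008 0.044]
finger_gap 27.076
grip_force 25.747
```

Request:
jog_arm(
  rows=[
    [[0, 0, -0.2], [0, 0, -0.08]],
    [[0, 0, -0.4], [0, 0, -0.16]],
    [[0, 0, -0.6], [0, 0, -0.24]],
    [[0, 0, -0.8], [0, 0, -0.32]],
    [[0, 0, -1.0], [0, 0, -0.4]],
    [[0, 0, -1.25], [0, 0, -0.5]],
    [[0, 0, -1.5], [0, 0, -0.6]],
    [[0, 0, -1.75], [0, 0, -0.7]],
    [[0, 0, -1.75], [0, 0, -0.7]],
  ],
)

```text
time: 22.8
tool_pos: [653.0, -102.7, 132.0]
tcp_rot: [180.0, -0.0, 129.4]
ft_force: [-1.4, 1.6, -10.3]
finger_gap: 26.8
grip_force: 25.8
```

```bash
python3 st.py
```

```text
time 22.8
tool_pos [ 652.958 -102.747  131.986]
tcp_rot [ 1.79995e+02 -9.00000e-03  1.29418e+02]
ft_force [ -1.423   1.583 -10.31 ]
wrist_torque [0.403 0.038 0.06 ]
finger_gap 26.793
grip_force 25.769
```

Request:
jog_arm(
  rows=[
    [[0, 0, -0.2], [0, 0, -0.08]],
    [[0, 0, -0.4], [0, 0, -0.16]],
    [[0, 0, -0.6], [0, 0, -0.24]],
    [[0, 0, -0.8], [0, 0, -0.32]],
    [[0, 0, -0.9], [0, 0, -0.36]],
    [[0, 0, -0.9], [0, 0, -0.36]],
    [[0, 0, -0.9], [0, 0, -0.36]],
  ],
)

```text
time: 23.5
tool_pos: [653.0, -102.7, 132.9]
tcp_rot: [180.0, -0.0, 149.9]
ft_force: [-1.9, 2.3, -11.3]
finger_gap: 27.0
grip_force: 25.8
```

```bash
python3 st.py
```

```text
time 23.5
tool_pos [ 652.972 -102.723  132.858]
tcp_rot [ 1.79992e+02 -6.00000e-03  1.49944e+02]
ft_force [ -1.897   2.298 -11.283]
wrist_torque [0.542 0.101 0.04 ]
finger_gap 27.01
grip_force 25.84
```

Request:
jog_arm(
  rows=[
    [[0, 0, 0], [0, 0, -0.03]],
    [[0, 0, 0], [0, 0, -0.06]],
    [[0, 0, 0], [0, 0, -0.08]],
    [[0, 0, 0], [0, 0, -0.08]],
  ],
)

```text
time: 23.9
tool_pos: [653.1, -103.0, 132.9]
tcp_rot: [-180.0, 0.0, 154.8]
ft_force: [-1.4, 1.1, -8.9]
finger_gap: 26.9
grip_force: 25.9
```

```bash
python3 st.py
```

```text
time 23.9
tool_pos [ 653.127 -103.021  132.874]
tcp_rot [-1.79997e+02  2.50000e-02  1.54815e+02]
ft_force [-1.411  1.074 -8.877]
wrist_torque [ 0.297  0.066 -0.389]
finger_gap 26.852
grip_force 25.943
```

The stop is reached: the torque jumped to -0.39 N m. I'll relax a little, lower slightly to unload the pull, and release.

Request:
jog_arm(
  rows=[
    [[0, 0, 0.1], [0, 0, 0.03]],
    [[0, 0, 0.3], [0, 0, 0.03]],
    [[0, 0, 0.3], [0, 0, 0.03]],
  ],
)

```text
time: 24.2
tool_pos: [653.1, -103.0, 132.6]
tcp_rot: [-180.0, 0.0, 153.1]
ft_force: [-1.1, 1.2, -10.0]
finger_gap: 27.0
grip_force: 26.0
```

```bash
python3 st.py
```

```text
time 24.2
tool_pos [ 653.137 -102.962  132.56 ]
tcp_rot [-1.79995e+02  2.40000e-02  1.53118e+02]
ft_force [-1.102  1.178 -9.954]
wrist_torque [ 0.25   0.024 -0.058]
finger_gap 27.041
grip_force 25.971
```

Request:
jog_arm(
  rows=[
    [[0, 0, 0.2], [0, 0, 0]],
    [[0, 0, 0.4], [0, 0, 0]],
    [[0, 0, 0.5], [0, 0, 0]],
    [[0, 0, 0.5], [0, 0, 0]],
  ],
)

```text
time: 24.6
tool_pos: [653.1, -103.0, 132.0]
tcp_rot: [-180.0, 0.0, 153.1]
ft_force: [-0.6, -0.1, -9.1]
finger_gap: 26.7
grip_force: 26.0
```

Request:
jog_arm(
  rows=[
    [[0, 0, 0], [0, 0, 0]],
    [[0, 0, 0], [0, 0, 0]],
    [[0, 0, 0], [0, 0, 0]],
    [[0, 0, 0], [0, 0, 0]],
    [[0, 0, 0], [0, 0, 0]],
  ],
  grip=50,
)

```text
time: 25.1
tool_pos: [653.3, -103.0, 132.5]
tcp_rot: [180.0, 0.1, 153.1]
ft_force: [-0.4, -1.0, 0.0]
finger_gap: 49.7
grip_force: 0.0
```

Request:
jog_arm(
  rows=[
    [[0, 0, -15], [0, 0, 0]],
    [[0, 0, -40], [0, 0, 0]],
    [[0, 0, -70], [0, 0, 0]],
    [[0, 0, -90], [0, 0, 0]],
    [[0, 0, -90], [0, 0, 0]],
  ],
)

```text
time: 25.6
tool_pos: [655.3, -103.4, 228.1]
tcp_rot: [179.9, 0.5, 153.1]
ft_force: [0.4, -0.6, 1.4]
finger_gap: 50.1
grip_force: 0.0
```

```bash
python3 st.py; python3 - <<'E'
from h import *
T,s=tool()
im,d=r.snapshot("wrist");cv2.imwrite("pics/w2.png",im)
p=r.camera_params("wrist");C=T@p["tool_from_camera"]
V,U=np.mgrid[:384,:512]
P=np.stack([(U-p["cx"])/p["fx"]*d,(V-p["cy"])/p["fy"]*d,d],-1)@C[:3,:3].T+C[:3,3]
m=(d>0)&(P[...,2]>125)&(P[...,2]<190)&(np.hypot(P[...,0]-652.7,P[...,1]+102.6)<14);print(m.sum(),P[m].mean(0),np.percentile(P[m][:,2],90) if m.any() else 0)
im,d=r.snapshot('scene');cv2.imwrite('pics/s3.png',cv2.resize(im[130:280,160:310],None,fx=4,fy=4,interpolation=2))
E
```

```text
time 25.6
tool_pos [ 655.288 -103.4    228.055]
tcp_rot [179.89    0.46  153.082]
ft_force [ 0.397 -0.596  1.356]
wrist_torque [-0.056 -0.007 -0.031]
finger_gap 50.149
grip_force 0.0
900 [ 650.91194392 -101.80727773  154.73981602] 157.31844907194863
```

View pics/w2.png

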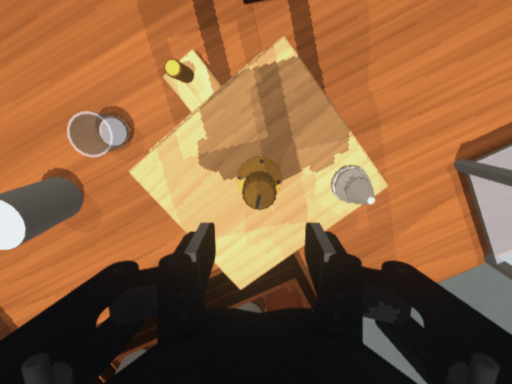

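View pics/s3.png

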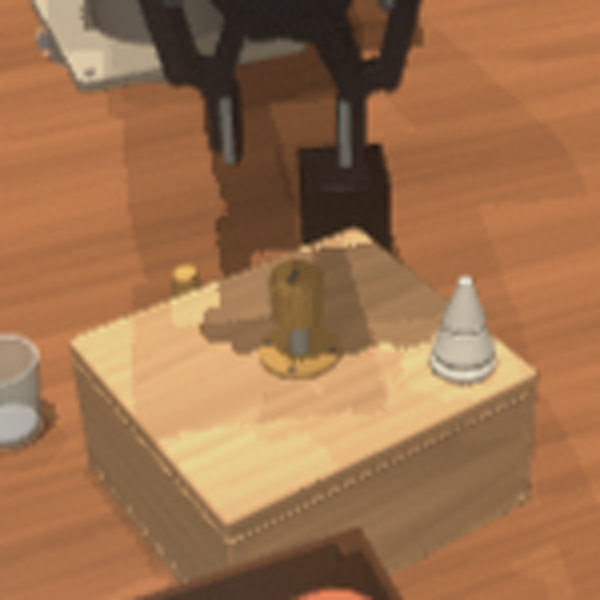

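The knob stays up after release: its top is at about 157–158 mm, the shank shows at (298,342) in the scene crop, and the dark line has turned. The riser and tree haven't moved. Next is the post.

Request:
jog_arm(
  rows=[
    [[108, -86, 0], [0, 0, 0.9]],
    [[108, -86, 0], [0, 0, 0.9]],
    [[108, -86, 0], [0, 0, 0.9]],
    [[108, -86, 0], [0, 0, 0.9]],
    [[108, -86, 0], [0, 0, 0.9]],
    [[108, -86, 0], [0, 0, 0.9]],
    [[108, -86, 0], [0, 0, 0.9]],
    [[108, -86, 0], [0, 0, 0.9]],
    [[108, -86, 0], [0, 0, 0.9]],
  ],
)

```text
time: 26.6
tool_pos: [517.5, -130.5, 221.3]
tcp_rot: [-179.9, -0.0, 101.7]
ft_force: [-0.3, -0.4, 0.6]
finger_gap: 50.1
grip_force: 0.0
```

```bash
python3 st.py; python3 - <<'E'
from h import *
T,s=tool()
im,d=r.snapshot("wrist");cv2.imwrite("pics/w3.png",im)
p=r.camera_params("wrist");C=T@p["tool_from_camera"]
V,U=np.mgrid[:384,:512]
P=np.stack([(U-p["cx"])/p["fx"]*d,(V-p["cy"])/p["fy"]*d,d],-1)@C[:3,:3].T+C[:3,3]
m=(d>0)&(abs(P[...,2]-77)<7)&(np.hypot(P[...,0]-518,P[...,1]+130.5)<20)
print(m.sum(),P[m].mean(0),ray("wrist",U[m].mean(),V[m].mean(),77,C))
E
```

```text
time 26.6
tool_pos [ 517.496 -130.515  221.312]
tcp_rot [-1.79944e+02 -3.30000e-02  1.01728e+02]
ft_force [-0.253 -0.427  0.57 ]
wrist_torque [ 0.027 -0.008 -0.039]
finger_gap 50.053
grip_force 0.0
210 [ 516.72994026 -130.62031388   75.93098467] [ 516.68096708 -130.37304965   77.        ]
```

View pics/w3.png

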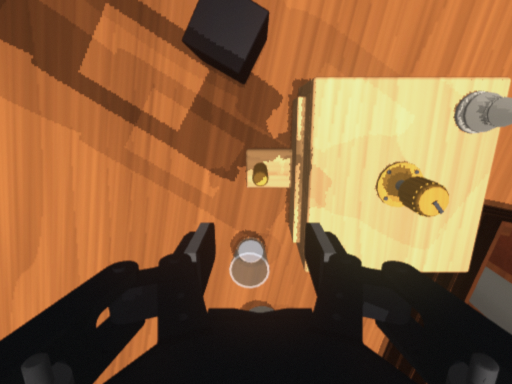

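The wrist view shows the post at (261,172) midway between the fingers and the riser's front to the right. I'll narrow the opening for clearance and descend.

Request:
jog_arm(
  rows=[
    [[0, 0, 30], [0, 0, 0]],
    [[0, 0, 60], [0, 0, 0]],
    [[0, 0, 90], [0, 0, 0]],
    [[0, 0, 115], [0, 0, 0]],
    [[0, 0, 135], [0, 0, 0]],
    [[0, 0, 155], [0, 0, 0]],
    [[0, 0, 170], [0, 0, 0]],
    [[0, 0, 178], [0, 0, 0]],
    [[0, 0, 178], [0, 0, 0]],
    [[0, 0, 178], [0, 0, 0]],
  ],
  grip=34,
)

```text
time: 27.65
tool_pos: [513.3, -130.5, 41.4]
tcp_rot: [-179.5, -0.2, 101.6]
ft_force: [-16.5, -3.0, 0.1]
finger_gap: 33.8
grip_force: 0.0
```

Request:
jog_arm(
  rows=[
    [[0, 0, 0], [0, 0, 0]],
    [[0, 0, 0], [0, 0, 0]],
    [[0, 0, 0], [0, 0, 0]],
    [[0, 0, 0], [0, 0, 0]],
    [[0, 0, 0], [0, 0, 0]],
    [[0, 0, 0], [0, 0, 0]],
  ],
  grip=12,
  force=20,
)

```text
time: 28.25
tool_pos: [517.4, -130.4, 43.4]
tcp_rot: [-180.0, -0.0, 101.5]
ft_force: [-0.7, -0.6, -10.0]
finger_gap: 17.1
grip_force: 20.4
```

Request:
jog_arm(
  rows=[
    [[0, 0, 0.3], [0, 0, 0]],
    [[0, 0, 0.6], [0, 0, 0]],
    [[0, 0, 0.6], [0, 0, 0]],
  ],
)

```text
time: 28.55
tool_pos: [517.7, -130.4, 43.3]
tcp_rot: [-180.0, -0.0, 101.5]
ft_force: [-2.2, 0.8, -7.6]
finger_gap: 17.5
grip_force: 20.6
```

```bash
python3 st.py; cat > rz.py <<'E'
from h import *
im,d=r.snapshot("top");p=r.camera_params("top");T=p["pose"];d0=np.load("top0.npy");im0=cv2.imread("pics/top0.png")
V,U=np.mgrid[:384,:512]
def f(d):
    P=np.stack([(U-p["cx"])/p["fx"]*d,(V-p["cy"])/p["fy"]*d,d],-1)@T[:3,:3].T+T[:3,3]
    m=(U>230)&(U<360)&(V>130)&(V<262)&(abs(P[...,2]-100)<8)
    x,y=P[...,0]-652.7,P[...,1]+102.6;a=np.radians(11.75);X=x*np.cos(a)+y*np.sin(a);Y=-x*np.sin(a)+y*np.cos(a)
    m&=(abs(X)<115)&(abs(Y)<115)
    o=[]
    for w in (Y[m&(abs(X-60)<20)],): o+=[np.percentile(w,.5),np.percentile(w,99.5)]
    for y0 in(-70,0,70):
        w=X[m&(abs(Y-y0)<18)];o+=[np.percentile(w,.5),np.percentile(w,99.5)]
    return np.round(o,1)
print(f(d0));print(f(d))
E
python3 rz.py
```

```text
time 28.55
tool_pos [ 517.696 -130.431   43.346]
tcp_rot [-1.79993e+02 -2.00000e-02  1.01520e+02]
ft_force [-2.151  0.76  -7.557]
wrist_torque [0.162 0.267 0.031]
finger_gap 17.515
grip_force 20.613
[-99.1  98.5 -88.6  89.4 -88.7  89.2 -88.9  89.3]
[-99.2  98.6 -79.2  89.8 -60.   90.  -88.6  89.5]
```

Request:
jog_arm(
  rows=[
    [[0, 0, 0.6], [0, 0, 0]],
    [[0, 0, 1.2], [0, 0, 0]],
    [[0, -1, 1.5], [0, 0, 0]],
    [[0, -3, 1.5], [0, 0, 0]],
    [[0, -5, 1.5], [0, 0, 0]],
    [[0, -8, 1.5], [0, 0, 0]],
    [[0, -10, 1.5], [0, 0, 0]],
    [[0, -10, 1.5], [0, 0, 0]],
  ],
)

```text
time: 29.4
tool_pos: [509.2, -132.3, 43.2]
tcp_rot: [179.8, 0.0, 101.5]
ft_force: [-2.1, 5.2, 1.1]
finger_gap: 16.9
grip_force: 21.4
```

Request:
jog_arm(
  rows=[
    [[0.2, -3, 0], [0, 0, 0]],
    [[0.4, -6, 0], [0, 0, 0]],
    [[0.4, -9, 0], [0, 0, 0]],
    [[0.4, -12, 0], [0, 0, 0]],
    [[0.4, -16, 0], [0, 0, 0]],
    [[0.4, -20, 0], [0, 0, 0]],
    [[0.4, -24, 0], [0, 0, 0]],
    [[0.4, -27, 0], [0, 0, 0]],
    [[0.4, -30, 0], [0, 0, 0]],
    [[0.4, -30, 0], [0, 0, 0]],
  ],
)

```text
time: 30.4
tool_pos: [479.0, -138.6, 43.1]
tcp_rot: [179.9, 0.0, 101.5]
ft_force: [-2.0, 4.0, 9.0]
finger_gap: 17.4
grip_force: 22.0
```

```bash
python3 st.py; python3 rz.py
```

```text
time 30.4
tool_pos [ 479.041 -138.583   43.107]
tcp_rot [1.79906e+02 5.00000e-02 1.01506e+02]
ft_force [-2.021  4.012  8.958]
wrist_torque [ 0.725  0.381 -0.017]
finger_gap 17.42
grip_force 21.956
[-99.1  98.5 -88.6  89.4 -88.7  89.2 -88.9  89.3]
[-99.   98.6 -88.4  89.4 -88.5  89.9 -88.6  89.8]
```

Request:
jog_arm(
  rows=[
    [[0.2, -2, -0.5], [0, 0, 0]],
    [[0.4, -4, -1], [0, 0, 0]],
    [[0.4, -6, -1.3], [0, 0, 0]],
    [[0.4, -9, -1.3], [0, 0, 0]],
    [[0.4, -12, -1.3], [0, 0, 0]],
    [[0.4, -15, -1.3], [0, 0, 0]],
    [[0.4, -17, -1.3], [0, 0, 0]],
    [[0.4, -18, -1.3], [0, 0, 0]],
    [[0.4, -18, -1.3], [0, 0, 0]],
  ],
)

```text
time: 31.35
tool_pos: [460.5, -142.2, 43.2]
tcp_rot: [-180.0, 0.1, 101.5]
ft_force: [1.4, -4.9, -2.0]
finger_gap: 17.5
grip_force: 21.1
```

Request:
jog_arm(
  rows=[
    [[0, -0.5, 0], [0, 0, 0]],
    [[0, -1, 0], [0, 0, 0]],
    [[0, -1.5, 0], [0, 0, 0]],
    [[0, -1.5, 0], [0, 0, 0]],
    [[0, -1.5, 0], [0, 0, 0]],
  ],
)

```text
time: 31.85
tool_pos: [459.2, -142.5, 43.3]
tcp_rot: [180.0, 0.1, 101.5]
ft_force: [2.6, -5.0, -1.7]
finger_gap: 17.2
grip_force: 21.1
```

Request:
jog_arm(
  rows=[
    [[-0.2, -0.3, 0], [0, 0, 0]],
    [[-0.4, -0.6, 0], [0, 0, 0]],
    [[-0.4, -0.6, 0], [0, 0, 0]],
    [[-0.4, -0.6, 0], [0, 0, 0]],
  ],
)

```text
time: 32.25
tool_pos: [459.1, -142.5, 43.2]
tcp_rot: [179.9, 0.0, 101.5]
ft_force: [4.5, -3.5, -3.3]
finger_gap: 17.1
grip_force: 21.0
```

Request:
jog_arm(
  rows=[
    [[-0.1, -0.15, 0], [0, 0, 0]],
    [[-0.2, -0.3, 0], [0, 0, 0]],
    [[-0.2, -0.3, 0], [0, 0, 0]],
    [[-0.2, -0.3, 0], [0, 0, 0]],
  ],
)

```text
time: 32.65
tool_pos: [459.1, -142.5, 43.3]
tcp_rot: [179.9, 0.0, 101.5]
ft_force: [5.1, -2.2, -4.0]
finger_gap: 17.1
grip_force: 21.0
```

```bash
python3 st.py; python3 rz.py
```

```text
time 32.65
tool_pos [ 459.122 -142.533   43.268]
tcp_rot [1.79912e+02 2.10000e-02 1.01511e+02]
ft_force [ 5.084 -2.179 -3.978]
wrist_torque [-0.292 -0.842  0.015]
finger_gap 17.147
grip_force 20.971
[-99.1  98.5 -88.6  89.4 -88.7  89.2 -88.9  89.3]
[-99.   98.6 -88.5  89.3 -88.4  89.3 -88.5  89.1]
```

The tray is at its stop and the riser hasn't moved. I'm releasing and rising straight up.

Request:
jog_arm(
  rows=[
    [[0, 0, 0], [0, 0, 0]],
    [[0, 0, 0], [0, 0, 0]],
    [[0, 0, 0], [0, 0, 0]],
    [[0, 0, 0], [0, 0, 0]],
    [[0, 0, 0], [0, 0, 0]],
  ],
  grip=36,
)

```text
time: 33.2
tool_pos: [458.4, -142.4, 43.1]
tcp_rot: [-180.0, -0.0, 101.5]
ft_force: [-0.7, -0.5, -0.1]
finger_gap: 35.8
grip_force: 0.0
```

Request:
jog_arm(
  rows=[
    [[0, 0, -15], [0, 0, 0]],
    [[0, 0, -40], [0, 0, 0]],
    [[0, 0, -70], [0, 0, 0]],
    [[0, 0, -110], [0, 0, 0]],
    [[0, 0, -150], [0, 0, 0]],
    [[0, 0, -150], [0, 0, 0]],
    [[0, 0, -150], [0, 0, 0]],
  ],
)

```text
time: 33.9
tool_pos: [459.4, -142.9, 194.5]
tcp_rot: [179.9, 0.1, 101.5]
ft_force: [0.0, 0.1, -1.4]
finger_gap: 36.1
grip_force: 0.0
```

```bash
python3 - <<'E'
from h import *
T,s=tool();print(s["time"],s["tool_pos"],s["ft_force"])
im,d=r.snapshot("wrist")
p=r.camera_params("wrist");C=T@p["tool_from_camera"]
V,U=np.mgrid[:384,:512]
P=np.stack([(U-p["cx"])/p["fx"]*d,(V-p["cy"])/p["fy"]*d,d],-1)@C[:3,:3].T+C[:3,3]
m=(d>0)&(abs(P[...,2]-77)<7)&(np.hypot(P[...,0]-459,P[...,1]+142)<20)
q=ray("wrist",U[m].mean(),V[m].mean(),77,C);print(m.sum(),q,np.hypot(q[0]-516.9,q[1]+130.4))
im,d=r.snapshot("scene");cv2.imwrite("pics/s4.png",cv2.resize(im[100:280,120:340],None,fx=3,fy=3,interpolation=2))
E
```

```text
33.9 [ 459.37003133 -142.85177587  194.50257663] [ 0.0462173   0.08743655 -1.39338819]
253 [ 458.27252133 -142.35235448   77.        ] 59.83343574391526
```

View pics/s4.png

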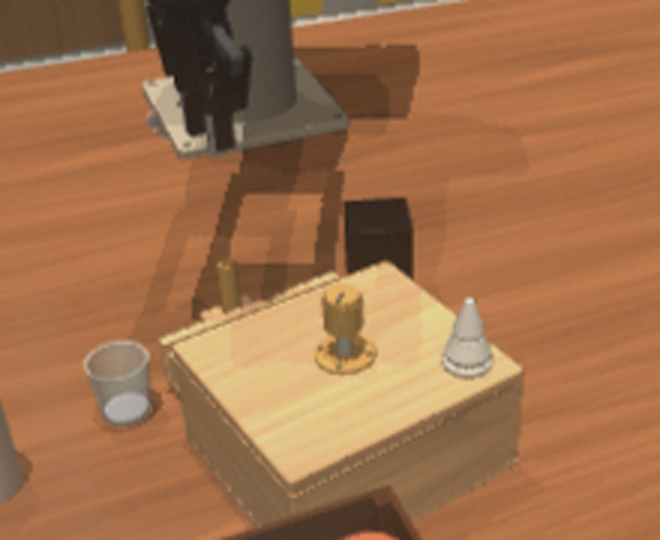

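The knob stands up at (343,310) in the crop and the tray is out about 60 mm, with the post at (228,285). The goods are undisturbed and the gripper is clear, so I'm handing in.

```bash
python3 -c "
from bench import r
print(r.hand_in())"
```

```text
the job is handed in; nothing more can be done
None
```

The screw is up and turned to its stop, where it stays, the tray is out about 60 mm at its stop and let go, and the job was handed in at about 34 s; the hardest pull read on the knob was 13 N, one brief 16.5 N sideways reading came as the gripper went down to the post, and the riser and other goods showed no visible shift afterwards.

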